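# Pack up a capping press and cap one bottle

## Robot

A 7-joint arm with a two-finger parallel gripper is mounted at the origin on the work surface. World frame = base frame: x ahead of the robot, y to its left, z up, the work surface at z = 0. Lengths are in m, angles in rad, forces in N, time in s.
With the tool pointing down it reaches from about 0.425 to 1.025 m from the base axis. Payload 3.6 kg.
Tool frame: the origin (TCP) lies midway between the tips of the shut fingers; the grasp point (between the pads) lies 19 mm behind it; z points along the fingers, y is the line along which they close (so a half turn about z gives the same grasp; the last joint's range is limited). The gripper opens to 85 mm and grips with 20 to 120 N. Pads are 22 mm wide; open, the fingers measure 114 mm over their backs; the gripper's body (76 mm by 85 mm) begins 54 mm behind the grasp point. The pads swing forward as they close: fully open they stand 13 mm farther back than shut.
Start: joints at [1.008, 0.591, 0.048, 1.609, -0.033, 0.943, -0.034], TCP at [0.328, -0.647, 0.231] pointing down, gripper open.
Joint ranges: [-2.69, 2.69], [-0.47, 2.24], [-1.27, 1.36], [0.19, 2.51], [-1.53, 4.68], [0.08, 2.07], [-3.09, 3.09]. Speed limits (rad/s): [2.57, 2.57, 3.14, 3.14, 3.14, 3.14, 3.14].

## Interface

Orientations are given as a unit quaternion [w, x, y, z].
In Python, from station import env gives the robot as it stands. The module is installed in compiled form; this text tells all that it offers.
- The arm moves only by the tool move_arm, never from a script. Its argument "targets" is a list of rows, each a list of 3 entries, a list of its own where there are three numbers: the shift along the world's x, y, z in units of 50 mm (1.0 is 50 mm), then the turn about the world's z in units of 8 degrees (1.0 is 8 degrees), then the closure in counts, from 0 (fully open) to 255 (shut). In form: [[[tx, ty, tz], yaw, hand], ...]. A call has 1 to 20 rows; each row is the pose to reach, as a shift and turn from the pose commanded when the call began; what a row does not reach only later rows make up. A row lasts 1/10 s, in which the tool goes at most 50 mm and 8.59 degrees, less where a joint would pass 70% of its speed; a pose out of reach is approached as far as the arm can. A call with a gripper value outside its range is refused whole. The fingers move at their own pace and stop on an object; "force" is the grip in N (left out, the last holds). Time passes only in rows, so rows that repeat a pose let the fingers close. It gives the time, the measured TCP pose, the force, the opening and the grip force at its end, in the units of the state.
- env.get_obs(): the state, without advancing time (a new reading comes with each control period).
- env.capture(name): name is "side" or "top" or "wrist"; returns a dict with "pixels" (420x560x3 uint8, red, green, blue), "mtx" (3x3 intrinsics, pixels), "dist" ([k1, k2, p1, p2, k3] as OpenCV has them; the pictures are not rectified), "rvec" (rotation vector, rad) and "tvec" (3), from world to camera coordinates, as OpenCV has them; the wrist camera has in their place "mount" (4x4, takes a point from camera to tool coordinates, whose origin is the TCP and whose axes are the flange's). Camera axes: x right, y down, z forward; pixel columns grow to the right and rows downward; lengths in m; the calibration is good to about 2 mm. A picture is of the moment at which its call begins: read the wrist's pose just before it. There is no depth.
- env.close_job(): hands the job in; it is judged then, once.
Trained networks look in the newest picture that a camera, given by its name, has taken for a name from the list of things; names that differ only in an ending like _2 or _b are one class to them, and where a whole thing is asked for, a point or a joint stands for the part that bears it (a point fixed in the world has none). Each returns a list of dicts, best first, with "conf" (0 to 1); they miss things now and then, are a little off and sometimes report something else, mostly with a low value. They report only what shows in the picture. A call takes as long as a camera call. They do not tell look-alikes from the thing itself.
- env.find_in(query, camera): "rect" ([left, top, width, height] in pixels, round what is visible of it).
- env.silhouettes(query, camera): "pixels" (420x560 bool, what is visible of it) and "rect" ([left, top, width, height] in pixels, round what is visible of it).
- env.landmark_of(query, camera): "position" ([row, column] in pixels: a listed point, or the origin of a listed thing).
The state is a dict: "clock": time; "joint_pos": joint angles; "qvel": joint speeds; "joint_torque": joint torques, N m; "position": TCP position; "tool_rot": TCP orientation; "ft_force": force on the tool from outside, world axes, zero at the start; "wrist_torque": the same for the moment, N m; "grip_width": opening from 0.0 (shut) to 1.0 (fully open); "grip_force": force on a finger pad.
Only numpy, scipy, OpenCV 4.12 (cv2) and the standard library are available. Lean on these libraries where they do the work, as an engineer would, in place of code of your own. Each camera call takes 0.05 s, during which the arm holds its last target. There are 200 camera calls.

## Task

Cap the little bottle in the hand press. The ram always comes down to the same height, so lay a stack of packers on the middle of the drawn-out shuttle whose thicknesses together just fill the gap between the shuttle and the foot of this bottle when its closed cap meets the ram at the bottom of the stroke, stand the bottle upright on them, slide the shuttle fully home and turn the flywheel by its crank through exactly one revolution, so that the cap is pushed fully home without forcing anything. Then draw the shuttle fully out again and stand the capped bottle upright in the steel tray, leaving the handle at the top and the beaker, wash bottle and cap box undisturbed.

Things in the scene. Friction and masses are not known exactly. Their poses are not given: they have to be found in the camera images.
- bottle_tall: the bottle to cap if present (one of three kinds per start), amber glass, red cap, upright on the bench at the left. Straight body 44 mm in diameter up to 56 mm, then neck and push-on cap, 27 mm in diameter. 82 mm tall over all with the cap fully home; 89 mm at the start, cap 7 mm proud. Origin: centre of its underside, z up the bottle. About 0.13 kg
- cap_tall (a joint): how far the cap of this bottle has been pushed on, m: 0 = 7 mm proud, 0.007 = fully home. It takes about 7 N and stays where it is pushed
- bottle_mid: the bottle to cap if present (one of three kinds per start), pale clear-grey glass, blue cap, upright on the bench at the left. Straight body 44 mm in diameter up to 48 mm, then neck and push-on cap, 27 mm in diameter. 74 mm tall over all with the cap fully home; 81 mm at the start, cap 7 mm proud. Origin: centre of its underside, z up the bottle. About 0.13 kg
- cap_mid (a joint): how far the cap of this bottle has been pushed on, m: 0 = 7 mm proud, 0.007 = fully home. It takes about 7 N and stays where it is pushed
- bottle_low: the bottle to cap if present (one of three kinds per start), green glass, white cap, upright on the bench at the left. Straight body 44 mm in diameter up to 40 mm, then neck and push-on cap, 27 mm in diameter. 66 mm tall over all with the cap fully home; 73 mm at the start, cap 7 mm proud. Origin: centre of its underside, z up the bottle. About 0.13 kg
- cap_low (a joint): how far the cap of this bottle has been pushed on, m: 0 = 7 mm proud, 0.007 = fully home. It takes about 7 N and stays where it is pushed
- packer_8: green plastic horseshoe packer, 8 mm thick, 56 mm long (its x) and 44 mm wide (its y), lying flat on the bench to the right. Origin: centre of its underside. May be absent
- packer_12a: blue plastic horseshoe packer, 12 mm thick, 56 mm long (its x) and 44 mm wide (its y), lying flat on the bench to the right. Origin: centre of its underside. May be absent; there are two of this colour and thickness
- packer_12b: blue plastic horseshoe packer, 12 mm thick, 56 mm long (its x) and 44 mm wide (its y), lying flat on the bench to the right. Origin: centre of its underside. May be absent; there are two of this colour and thickness
- packer_16a: yellow plastic horseshoe packer, 16 mm thick, 56 mm long (its x) and 44 mm wide (its y), lying flat on the bench to the right. Origin: centre of its underside. May be absent; there are two of this colour and thickness
- packer_16b: yellow plastic horseshoe packer, 16 mm thick, 56 mm long (its x) and 44 mm wide (its y), lying flat on the bench to the right. Origin: centre of its underside. May be absent; there are two of this colour and thickness
- packer_20: red plastic horseshoe packer, 20 mm thick, 56 mm long (its x) and 44 mm wide (its y), lying flat on the bench to the right. Origin: centre of its underside. May be absent
- packer_24: white plastic horseshoe packer, 24 mm thick, 56 mm long (its x) and 44 mm wide (its y), lying flat on the bench to the right. Origin: centre of its underside. May be absent
- press: white bench capping press, fixed: base plate 16 mm thick from 200 mm before to 80 mm behind its origin and 170 mm wide; two side plates 134 mm over their outsides; crosshead between them, 56 mm deep (x), from 195 to 285 mm above the bench. Origin: on the bench under the ram; x points away from the robot, y left
- ram: vertical ram with a round foot, 36 mm in diameter. Origin: centre of the foot's underside. The flywheel drives it down and up once per revolution: at rest its face is 150.5 mm above the top of the shuttle; at the bottom of its fixed 40 mm stroke (half a revolution) 110.5 mm above it. It does not yield: whatever then stands taller is forced
- wheel (a joint): angle of the flywheel on the press's right side, rad: 0 = at rest, handle at the top, as it starts. It turns one way only: from the top the handle goes first away from the robot (press +x), then down, back and up; a full revolution is 6.283 and brings it to the top again. There is a stop 0.6 rad further on. It takes about 5 N at the handle and stays where it is left
- crank_grip (a point): middle of the crank handle, a red sleeve 22 mm in diameter and 72 mm long, along the press's y, free to spin on its pin, so a hand may pinch it and carry it round without turning. It circles at 42 mm about the axis, which is level, 235 mm above the bench over the press's origin; the handle's middle is 142 mm to -y of it. Flywheel disc: 116 mm in diameter, its face 52 mm to +y of this point
- shuttle (a joint): how far the sliding shuttle (the press bed) is drawn out towards the robot, m: 0 = home under the ram, 0.115 = fully out for loading (press -x). It starts anywhere from 0 to 0.095, takes 2 to 3 N and stays where it is left
- bed (a point): centre of the flat top of the shuttle, an aluminium plate 100 x 90 mm, 30 mm above the bench, marked with a blue circle; axes as the press. With the shuttle home it lies exactly under the ram
- pull (a point): grip point on the shuttle's upright red pull knob, 20 mm in diameter, from 4 mm below to 46 mm above the top of the shuttle; 115 mm before the bed's centre (press -x) and 30 mm above the top of the shuttle
- tray: shallow steel tray for finished bottles, 110 x 110 mm outside, rim 14 mm high, walls and floor 3 mm thick. Origin: centre of its underside. It lies loose on the bench, 0.6 kg
- beaker: bystander: clear plastic beaker, 66 mm in diameter, 85 mm tall, origin at the centre of its underside
- wash_bottle: bystander: white wash bottle with a red cap, 64 mm in diameter, 170 mm tall, origin at the centre of its underside
- cap_box: bystander: open cardboard box of spare caps, 80 x 100 x 40 mm, origin at the centre of its underside
Not all that is in view belongs to the job. There is more than one size of the tray; the one meant has the size given above. Several things have the shape of the bottle_tall; the one meant has the colours described above.

How it is judged:
By the outcome, as a careful person would: the job done as asked, in the order asked, and still so for the second after the job is handed in, with the robot touching nothing.
Of bottle_tall, bottle_mid, bottle_low only 1 to 1 are there at a start; the rules pass over those that are not, and their reading is None.
Of packer_8, packer_12a, packer_12b, packer_16a, packer_16b, packer_20, packer_24 only 5 to 7 are there at a start; the rules pass over those that are not, and their reading is None.
At some moment in a run one of tray may be knocked a few centimetres aside while the robot is not near it.
It also fails if it takes over 210 s, if anything falls off the work surface, if the arm or the gripper's body presses on something with over 40 N, if the wrist force passes 120 N, or if a joint passes its speed limit or range.

## Working session

There is one attempt and no reset: what is moved stays moved. The work goes in short steps, Python scripts to look and compute and a tool call to move; the robot and the scene stay as the last step left them, time stands still between calls to the robot, and variables do not carry over. Pictures are saved under pics/ and viewed, at most 16 in all, crops included, and the job is handed in when it is done.

Besides the shell and the picture viewer there is one more tool, called after "Emit:" as a command line: name --argument value ..., lists and objects as JSON in quotes. move_arm: Moves the arm, as the interface text tells. Its arguments: {"type":"object","properties":{"targets":{"type":"array","items":{"type":"array"}},"force":{"type":"number"}},"required":["targets"]}

```bash
mkdir -p pics; ls; cat > h.py <<'E'
from station import env
import numpy as np, cv2, json
def cap(cam,save=None):
    o=env.get_obs(); c=env.capture(cam)
    if save: cv2.imwrite('pics/'+save,cv2.cvtColor(c['pixels'],cv2.COLOR_RGB2BGR))
    if 'mount' in c:
        w,x,y,z=o['tool_rot']
        from scipy.spatial.transform import Rotation as R
        T=np.eye(4);T[:3,:3]=R.from_quat([x,y,z,w]).as_matrix();T[:3,3]=o['position']
        M=T@np.array(c['mount']); c['C2W']=M
    else:
        Rm=cv2.Rodrigues(np.array(c['rvec'],float))[0];M=np.eye(4);M[:3,:3]=Rm.T;M[:3,3]=-Rm.T@np.array(c['tvec'],float).ravel();c['C2W']=M
    return c
def at_z(c,u,v,z):
    p=cv2.undistortPoints(np.array([[[u,v]]],float),np.array(c['mtx'],float),np.array(c['dist'],float))[0,0]
    M=c['C2W'];d=M[:3,:3]@[p[0],p[1],1];o=M[:3,3]
    return o+d*(z-o[2])/d[2]
def proj(c,P):
    M=np.linalg.inv(c['C2W']);r=cv2.Rodrigues(M[:3,:3])[0]
    return cv2.projectPoints(np.array(P,float).reshape(-1,1,3),r,M[:3,3],np.array(c['mtx'],float),np.array(c['dist'],float))[0][:,0]
E
python3 - <<'E'
from h import *
o=env.get_obs();print(o)
for cam in ['top','side']:
    c=cap(cam,cam+'0.png');print(cam,c['C2W'].round(3).tolist())
    for q in ['bottle_tall','bottle_mid','bottle_low','packer_8','packer_12a','packer_16a','packer_20','packer_24','press','ram','crank_grip','bed','pull','tray','beaker','wash_bottle','cap_box']:
        z={'crank_grip':.277,'bed':.03,'pull':.06,'ram':.18}.get(q,0)
        for r in env.landmark_of(q,cam)[:3]:
            v,u=r['position'];print(q,round(r['conf'],2),(round(u),round(v)),at_z(c,u,v,z).round(3)[:2])
E
```

```text
pics
{'clock': 0.0, 'joint_pos': array([ 1.00849169,  0.5921198 ,  0.04829263,  1.60986275, -0.03329624,
        0.94268776, -0.03368982]), 'qvel': array([-0.000309  ,  0.00053594,  0.00033927, -0.00155103, -0.00142662,
        0.00024615,  0.00054157]), 'joint_torque': array([ 9.18043770e-04, -5.48677111e+01,  1.54671393e+00, -1.98116845e+01,
        9.29121132e-03,  8.75784113e-03, -3.30270467e-06]), 'position': array([ 0.3271958 , -0.64602083,  0.23012513]), 'tool_rot': array([-1.08891915e-03,  9.72641343e-01,  2.32309118e-01, -3.25562094e-04]), 'ft_force': array([-0.06338893,  0.25776566,  0.27301568]), 'wrist_torque': array([-0.01436759, -0.03379202,  0.00639786]), 'grip_force': 0.0, 'grip_width': 1.001341646633059}
top [[0.005, -0.991, 0.131, 0.359], [-1.0, -0.003, 0.015, 0.068], [-0.015, -0.131, -0.991, 1.528], [0.0, 0.0, 0.0, 1.0]]
bottle_tall 0.78 (210, 268) [0.388 0.265]
bottle_tall 0.58 (186, 281) [0.349 0.337]
bottle_tall 0.43 (271, 166) [0.706 0.079]
packer_8 0.67 (416, 264) [ 0.404 -0.363]
packer_8 0.5 (383, 267) [ 0.393 -0.262]
packer_12a 0.78 (378, 214) [ 0.557 -0.251
[... 1314 characters left out ...]
ker_16a 0.57 (317, 167) [ 0.403 -0.371]
packer_20 0.68 (317, 166) [ 0.407 -0.376]
packer_20 0.68 (280, 181) [ 0.552 -0.25 ]
packer_20 0.48 (316, 184) [ 0.401 -0.258]
packer_24 0.68 (317, 166) [ 0.407 -0.376]
packer_24 0.68 (280, 181) [ 0.552 -0.25 ]
packer_24 0.48 (316, 184) [ 0.401 -0.258]
press 0.84 (238, 238) [0.666 0.078]
ram 0.73 (274, 231) [0.518 0.18 ]
crank_grip 0.51 (242, 151) [ 0.667 -0.079]
bed 0.94 (243, 234) [0.644 0.086]
bed 0.56 (280, 179) [ 0.55  -0.232]
pull 0.81 (270, 228) [0.546 0.068]
tray 0.98 (247, 314) [0.573 0.376]
tray 0.76 (212, 358) [0.646 0.531]
beaker 0.54 (251, 161) [ 0.7   -0.364]
wash_bottle 0.77 (201, 282) [0.747 0.285]
cap_box 0.44 (232, 180) [ 0.754 -0.226]
```

View pics/top0.png

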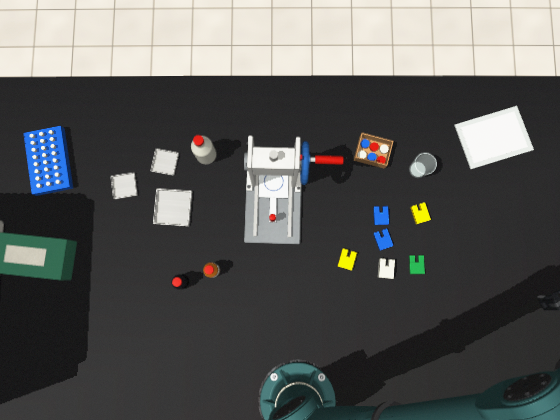

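View pics/side0.png

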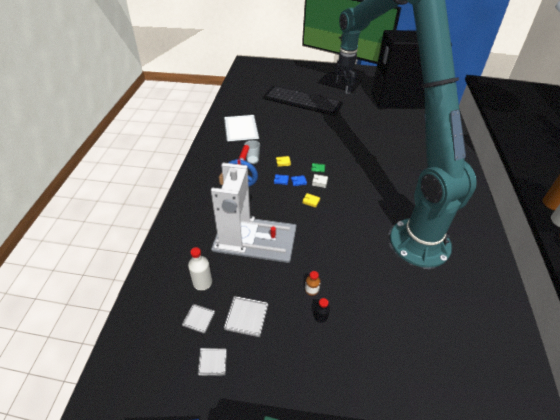

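The bottle is the amber one at pixel (210,268); the dark one at (178,281) is a decoy. The large tray is at (172,207). I see one green, two blue, two yellow and one white packer. The gap is 110.5 − 82 = 28.5 mm, so I need one 16 mm and one 12 mm packer. I'll move over the packers and the press to look closer.

Emit:
move_arm --targets '[[[2.4, 7.9, 2.4], -3.36, 0], [[2.4, 7.9, 2.4], -3.36, 0], [[2.4, 7.9, 2.4], -3.36, 0], [[2.4, 7.9, 2.4], -3.36, 0], [[2.4, 7.9, 2.4], -3.36, 0], [[2.4, 7.9, 2.4], -3.36, 0], [[2.4, 7.9, 2.4], -3.36, 0], [[2.4, 7.9, 2.4], -3.36, 0], [[2.4, 7.9, 2.4], -3.36, 0], [[2.4, 7.9, 2.4], -3.36, 0], [[2.4, 7.9, 2.4], -3.36, 0], [[2.4, 7.9, 2.4], -3.36, 0]]'

```text
clock: 3.0
position: [0.4467, -0.2532, 0.3511]
tool_rot: [0.0, 1.0, -0.001, -0.0]
ft_force: [-0.6, 0.7, -0.2]
grip_width: 1.002
grip_force: 0.0
```

```bash
python3 - <<'E'
from h import *
c=cap('wrist','w1.png');o=env.get_obs();print(o['position'],o['tool_rot'],o['joint_pos']);print(np.round(c['mount'],3),c['mtx'])
for q in ['packer_12a','packer_16a','packer_24','packer_8']:
    for r in env.silhouettes(q,'wrist')[:4]:
        m=r['pixels'].astype(np.uint8);cn=max(cv2.findContours(m,0,2)[0],key=cv2.contourArea)
        z={'12':.012,'16':.016,'24':.024,'8':.008}[q.split('_')[1].strip('ab')]
        col=c['pixels'][r['pixels']].mean(0).round()
        W=np.array([at_z(c,*p[0],z)[:2] for p in cn])*1000
        b=cv2.minAreaRect(W.astype(np.float32));print(q,round(r['conf'],2),r['rect'],col,np.round(b[0]),np.round(b[1]),round(b[2]))
E
```

```text
[ 0.44663902 -0.25339025  0.35090868] [ 1.77063069e-04  9.99998452e-01 -1.68161887e-03 -4.87057619e-04] [ 0.34886107  0.19023377  0.09285244  1.94397808 -0.01985016  1.00900139
 -1.12352389]
[[-0.001 -0.96  -0.28   0.072]
 [ 1.    -0.001  0.001 -0.   ]
 [-0.001 -0.28   0.96  -0.143]
 [ 0.     0.     0.     1.   ]] [[297.1665218    0.         278.70717193]
 [  0.         297.1665218  216.86498556]
 [  0.           0.           1.        ]]
packer_12a 0.8 [267.5, 87.3, 29.2, 40.8] [ 54. 162. 245.] [ 551. -257.] [56. 44.] 1
packer_16a 0.74 [202.9, 174.0, 29.3, 38.5] [245. 243.  10.] [ 418. -152.] [44. 58.] 72
packer_24 0.87 [272.8, 192.9, 31.4, 38.4] [236. 236. 235.] [ 392. -268.] [44. 60.] 84
packer_24 0.78 [330.5, 185.3, 26.3, 29.8] [ 44. 224. 113.] [ 406. -358.] [54. 44.] 0
packer_8 0.87 [272.8, 192.9, 31.4, 38.4] [236. 236. 235.] [ 388. -268.] [46. 62.] 84
packer_8 0.78 [330.5, 185.3, 26.3, 29.8] [ 44. 224. 113.] [ 402. -362.] [56. 45.] 0
```

View pics/w1.png

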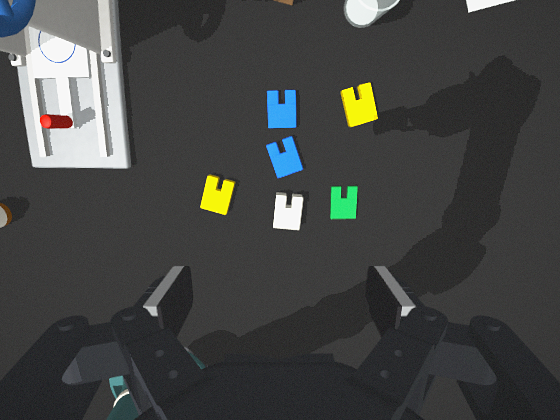

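The picked packers are the blue at (282,108) and the yellow at (217,195), both clear of their neighbours. Next I look at the press.

Emit:
move_arm --targets '[[[0.2, 6.5, 0], 0, 0], [[0.2, 6.5, 0], 0, 0], [[0.2, 6.5, 0], 0, 0], [[0.2, 6.5, 0], 0, 0], [[0.2, 6.5, 0], 0, 0], [[0.2, 6.5, 0], 0, 0], [[0.2, 6.5, 0], 0, 0], [[0.2, 6.5, 0], 0, 0], [[0.2, 6.5, 0], 0, 0]]'

```text
clock: 4.15
position: [0.4576, 0.0728, 0.3511]
tool_rot: [0.0, 1.0, 0.0, -0.0]
ft_force: [-0.8, -0.4, -0.2]
grip_width: 0.998
grip_force: 0.0
```

```bash
python3 - <<'E'
from h import *
c=cap('wrist','w2.png');o=env.get_obs();print(o['position'],o['clock'])
for q,z in [('pull',.06),('bed',.03),('crank_grip',.277),('press',0)]:
    for r in env.landmark_of(q,'wrist')[:2]:
        v,u=r['position'];print(q,round(r['conf'],2),(round(u),round(v)),at_z(c,u,v,z).round(4)[:2])
# knob top via red
hsv=cv2.cvtColor(c['pixels'],cv2.COLOR_RGB2HSV)
m=((hsv[...,0]<8)|(hsv[...,0]>172))&(hsv[...,1]>150)&(hsv[...,2]>80)
n,l,s,ce=cv2.connectedComponentsWithStats(m.astype(np.uint8))
for i in range(1,n):
    if s[i,4]>40: print(s[i],ce[i])
E
```

```text
[0.45759477 0.0718184  0.3510543 ] 4.2
pull 0.8 (273, 126) [0.5357 0.0801]
pull 0.52 (471, 217) [ 0.4027 -0.2292]
bed 0.71 (280, 42) [0.653  0.0702]
crank_grip 0.3 (471, 216) [ 0.4672 -0.0775]
press 0.69 (279, 37) [0.6678 0.0724]
[495   0  17   7  66] [505.15151515   1.89393939]
[271 118  13  14 146] [277.        124.2260274]
[144 226  20  19 283] [153.53003534 234.97526502]
[ 89 248  19  18 269] [ 98.         256.24535316]
```

View pics/w2.png

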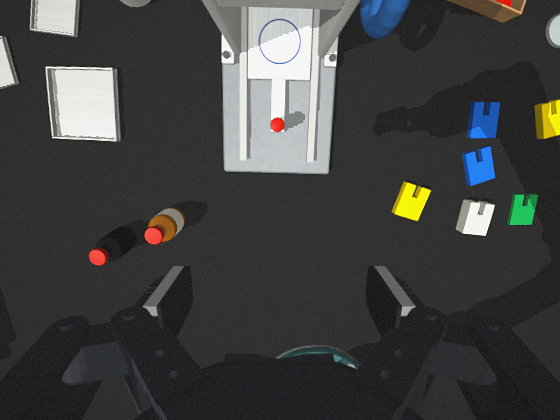

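Front base corners are at about (224,170) and (330,173), the knob top is at (277,124), and the bed circle is at (279.5,41).

```bash
python3 - <<'E'
from h import *
c=cap('wrist')
for n,u,v,z in [('cl',224,170,.016),('cr',329.5,173,.016),('knob',277,124,.076),('circ',279.7,41.5,.03),('plateL',247,78,.03),('plateR',310,80,.03),('bottlecap',153.5,235,.089),('railL0',241,160,.02),('railL1',250,64,.02),('railR0',316,162,.02),('railR1',317,70,.02)]: print(n,at_z(c,u,v,z).round(4))
g=cv2.cvtColor(c['pixels'],cv2.COLOR_RGB2GRAY)
h=cv2.cvtColor(c['pixels'],cv2.COLOR_RGB2HSV)
m=((h[...,0]>100)&(h[...,0]<130)&(h[...,1]>60));ys,xs=np.nonzero(m[10:75,250:310]);
P=np.array([at_z(c,x+250,y+10,.03)[:2] for x,y in zip(xs,ys)]);print(len(P),P.min(0),P.max(0))
if len(P)>5: print(cv2.fitEllipse((P*1000).astype(np.float32)))
# base silhouettes edges
for y in range(100,165,10):
    row=g[y].astype(int);d=np.abs(np.diff(row));L=200+np.argmax(d[200:235]);R=320+np.argmax(d[320:345]);a=at_z(c,L+.5,y,.016);b=at_z(c,R+.5,y,.016);print(y,L,R,a[:2].round(4),b[:2].round(4))
for x in range(235,325,15):
    d=np.abs(np.diff(g[:,x].astype(int)));t=160+np.argmax(d[160:180]);print(at_z(c,x,t+.5,.016)[:2].round(4))
E
```

```text
cl [0.4692 0.1592 0.016 ]
cr [ 0.4636 -0.0107  0.016 ]
knob [0.5386 0.0733 0.076 ]
circ [0.6531 0.0691 0.03  ]
plateL [0.6045 0.1167 0.03  ]
plateR [0.6014 0.0252 0.03  ]
bottlecap [0.3848 0.2548 0.089 ]
railL0 [0.4853 0.1307 0.02  ]
railL1 [0.6255 0.1127 0.02  ]
railR0 [0.4816 0.0121 0.02  ]
railR1 [0.6169 0.0141 0.02  ]
147 [0.62451224 0.04307753] [0.68253812 0.10130941]
((653.3487548828125, 72.08548736572266), (58.062381744384766, 58.217308044433594), 109.50335693359375)
100 221 332 [0.5758 0.1577] [ 0.5751 -0.0111]
110 221 331 [0.5612 0.1584] [ 0.5605 -0.0101]
120 221 330 [0.5464 0.1592] [ 0.5457 -0.0091]
130 222 330 [0.5314 0.1584] [ 0.5307 -0.0097]
140 221 329 [0.5162 0.1607] [ 0.5155 -0.0087]
150 221 328 [0.5008 0.1615] [ 0.5001 -0.0077]
160 222 328 [0.4851 0.1607] [ 0.4844 -0.0083]
[0.4666 0.1415]
[0.4665 0.1174]
[0.4647 0.0932]
[0.4646 0.0691]
[0.4645 0.045 ]
[0.4628 0.0208]
```

Press: yaw about −1.8°, origin about (0.665, 0.070), knob at (0.5386, 0.0733). The shuttle is about 11 mm out. I grip the knob and draw it out.

Emit:
move_arm --targets '[[[1.62, 0.02, -2.5], -0.22, 120], [[1.62, 0.02, -2.5], -0.22, 120], [[1.62, 0.02, -2.5], -0.22, 120], [[1.62, 0.02, -4.5], -0.22, 120], [[1.62, 0.02, -5.5], -0.22, 120], [[1.62, 0.02, -6.2], -0.22, 120], [[1.62, 0.02, -6.2], -0.22, 120], [[1.62, 0.02, -6.2], -0.22, 120], [[1.62, 0.02, -6.2], -0.22, 255], [[1.62, 0.02, -6.2], -0.22, 255], [[1.62, 0.02, -6.2], -0.22, 255], [[1.62, 0.02, -6.2], -0.22, 255], [[1.62, 0.02, -6.2], -0.22, 255], [[1.62, 0.02, -6.2], -0.22, 255]]' --force 40

```text
clock: 5.85
position: [0.5402, 0.0753, 0.043]
tool_rot: [-0.001, 1.0, -0.015, 0.002]
ft_force: [0.1, 4.2, 6.8]
grip_width: 0.219
grip_force: 40.7
```

Emit:
move_arm --targets '[[[-0.3, 0.01, 0], 0, 255], [[-0.6, 0.02, 0], 0, 255], [[-0.9, 0.03, 0], 0, 255], [[-1.2, 0.04, 0], 0, 255], [[-1.5, 0.05, 0], 0, 255], [[-1.8, 0.055, 0], 0, 255], [[-2.0, 0.06, 0], 0, 255], [[-2.1, 0.065, 0], 0, 255], [[-2.12, 0.065, 0], 0, 255], [[-2.12, 0.065, 0], 0, 255]]'

```text
clock: 6.85
position: [0.4364, 0.0781, 0.0429]
tool_rot: [-0.001, 1.0, -0.016, 0.004]
ft_force: [3.0, 1.5, 9.4]
grip_width: 0.222
grip_force: 41.1
```

Emit:
move_arm --targets '[[[-0.08, 0, 0], 0, 255], [[-0.08, 0, 0], 0, 255], [[-0.08, 0, 0], 0, 255]]'

```text
clock: 7.15
position: [0.4365, 0.0781, 0.043]
tool_rot: [-0.002, 1.0, -0.016, 0.007]
ft_force: [7.7, -0.2, 4.7]
grip_width: 0.222
grip_force: 40.7
```

The shuttle is at its stop. I release the knob and fetch the yellow 16 mm packer.

Emit:
move_arm --targets '[[[0.08, 0, 0], 0, 110], [[0.08, 0, 0], 0, 110], [[0.08, 0, 0], 0, 110], [[0.08, 0, 1], 0, 110], [[0.08, 0, 2], 0, 60], [[-0.29, -1, 2], -0.5, 0], [[-0.29, -2, 2], -1, 0], [[-0.29, -3, 2], -1.5, 0], [[-0.29, -4, 2], -2.03, 0], [[-0.29, -4.6, 2], -2.03, 0], [[-0.29, -4.6, 2], -2.03, 0], [[-0.29, -4.6, 1], -2.03, 0], [[-0.29, -4.6, 0], -2.03, 0], [[-0.29, -4.6, -0.5], -2.03, 0], [[-0.29, -4.6, -0.74], -2.03, 0], [[-0.29, -4.6, -0.74], -2.03, 0]]'

```text
clock: 8.75
position: [0.4127, -0.1513, 0.0031]
tool_rot: [-0.0, 0.988, -0.156, -0.002]
ft_force: [-0.9, -0.2, 0.6]
grip_width: 0.998
grip_force: 0.0
```

```bash
python3 - <<'E'
from h import *
c=cap('wrist','w3.png');print(env.get_obs()['position'])
E
```

```text
[ 0.41349636 -0.15169728  0.00418675]
```

View pics/w3.png

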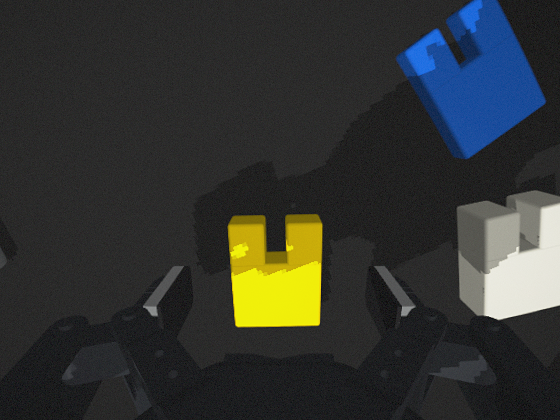

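The yellow packer sits centred between the fingers, about 4 mm ahead of the pads. I close, lift and carry it.

Emit:
move_arm --targets '[[[0.09, -0.03, 0], 0, 0], [[0.09, -0.03, 0], 0, 0], [[0.09, -0.03, 0], 0, 255], [[0.09, -0.03, 0], 0, 255], [[0.09, -0.03, 0], 0, 255], [[0.09, -0.03, 0], 0, 255], [[0.09, -0.03, 0], 0, 255], [[0.09, -0.03, 0.1], 0, 255], [[0.09, -0.03, 1], 0, 255], [[0.09, -0.03, 2], 0, 255], [[0.09, -0.03, 3], 0, 255]]' --force 30

```text
clock: 9.9
position: [0.4175, -0.1538, 0.1556]
tool_rot: [-0.0, 0.988, -0.157, -0.001]
ft_force: [1.2, -1.3, -1.0]
grip_width: 0.503
grip_force: 31.2
```

```bash
python3 - <<'E'
from h import *
c=cap('wrist');o=env.get_obs();print(o['position'],o['grip_width'])
# packer pixel->tool frame at depth of top of packer
h=cv2.cvtColor(c['pixels'],cv2.COLOR_RGB2HSV);m=(h[...,0]>24)&(h[...,0]<36)&(h[...,1]>150)
n,l,s,ce=cv2.connectedComponentsWithStats(m.astype(np.uint8));i=1+np.argmax(s[1:,4]);print(s[i])
x,y,w,hh,_=s[i];
for u,v in [(x,y),(x+w,y),(x,y+hh),(x+w,y+hh)]:
    p=at_z(c,u,v,o['position'][2]-.004+.016)-o['position'];a=np.radians(-18);print((np.cos(a)*p[0]+np.sin(a)*p[1]).round(4),(-np.sin(a)*p[0]+np.cos(a)*p[1]).round(4))
E
```

```text
[ 0.42171007 -0.15512148  0.16253189] 0.5033380862605188
[ 233  227   93  109 8769]
0.027 0.0205
0.0269 -0.0204
-0.0305 0.0233
-0.0305 -0.0232
```

```bash
python3 - <<'E'
from h import *
for i in range(3):
    env.capture('wrist');o=env.get_obs();print(o['position'],o['ft_force'])
E
```

```text
[ 0.42205613 -0.1551808   0.15994378] [ 0.4285932  -0.9003829   0.14931209]
[ 0.42046323 -0.15472819  0.15751955] [ 0.03854376 -0.00866775 -1.07122696]
[ 0.41891336 -0.15430256  0.15566966] [-1.01156601  0.72586568 -0.71693026]
```

Emit:
move_arm --targets '[[[0.5, 0.9, 0], 0.5, 255], [[1, 1.8, 0], 1, 255], [[1.5, 2.7, 0], 1.5, 255], [[2, 3.6, 0], 2.03, 255], [[2.4, 4.2, 0], 2.03, 255], [[2.7, 4.56, 0], 2.03, 255], [[2.7, 4.56, 0], 2.03, 255], [[2.7, 4.56, -0.5], 2.03, 255], [[2.7, 4.56, -1.2], 2.03, 255], [[2.7, 4.56, -1.8], 2.03, 255], [[2.7, 4.56, -2.1], 2.03, 255], [[2.7, 4.56, -2.1], 2.03, 255], [[2.7, 4.56, -2.25], 2.03, 255], [[2.7, 4.56, -2.38], 2.03, 255], [[2.7, 4.56, -2.38], 2.03, 255], [[2.7, 4.56, -2.38], 2.03, 255]]'

```text
clock: 11.7
position: [0.5538, 0.0739, 0.0357]
tool_rot: [-0.0, 1.0, -0.016, 0.0]
ft_force: [-0.5, 0.4, -0.0]
grip_width: 0.509
grip_force: 31.3
```

Emit:
move_arm --targets '[[[0, 0, 0], 0, 90], [[0, 0, 0], 0, 80], [[0, 0, 0], 0, 80], [[0, 0, 0.3], 0, 80], [[0, 0, 1], 0, 80], [[0, 0, 2], 0, 80], [[0, 0, 3], 0, 80], [[-0.5, 0, 4], 0, 80], [[-1.2, 0, 4], 0, 80], [[-1.2, 0, 4], 0, 80], [[-1.2, 0, 4], 0, 80], [[-1.2, 0, 4], 0, 80], [[-1.2, 0, 4], 0, 80]]'

```text
clock: 13.0
position: [0.4943, 0.074, 0.2351]
tool_rot: [-0.0, 1.0, -0.016, -0.0]
ft_force: [0.4, -0.1, 0.0]
grip_width: 0.681
grip_force: 0.0
```

```bash
cat >> h.py <<'E'
def rect(c,lo,hi,z,roi=None):
    h=cv2.cvtColor(c['pixels'],cv2.COLOR_RGB2HSV);m=cv2.inRange(h,lo,hi)
    n,l,s,ce=cv2.connectedComponentsWithStats(m)
    out=[]
    for i in range(1,n):
        if s[i,4]<300: continue
        cn=max(cv2.findContours((l==i).astype(np.uint8),0,2)[0],key=cv2.contourArea)
        W=np.array([at_z(c,*p[0],z)[:2] for p in cn])*1000
        b=cv2.minAreaRect(W.astype(np.float32));out.append((s[i].tolist(),np.round(b[0],1),np.round(b[1],1),round(b[2],1)))
    return out
E
python3 - <<'E'
from h import *
c=cap('wrist','w4.png');print(env.get_obs()['position'])
for r in rect(c,(24,120,60),(36,255,255),.046): print(r)
for r in rect(c,(100,120,120),(125,255,255),.012): print(r)
E
```

```text
[0.4941996  0.07396109 0.23487406]
([257, 120, 41, 52, 1889], array([550.3,  73.8]), array([43.5, 54.7]), 88.2)
([462, 0, 36, 25, 491], array([ 696.6, -161.5]), array([25.3, 41. ]), 49.2)
([516, 117, 42, 46, 1332], array([ 550.7, -254. ]), array([55.8, 51.9]), 0.8)
([510, 172, 40, 49, 1376], array([ 477.6, -258.8]), array([59.3, 50.9]), 18.7)
```

View pics/w4.png

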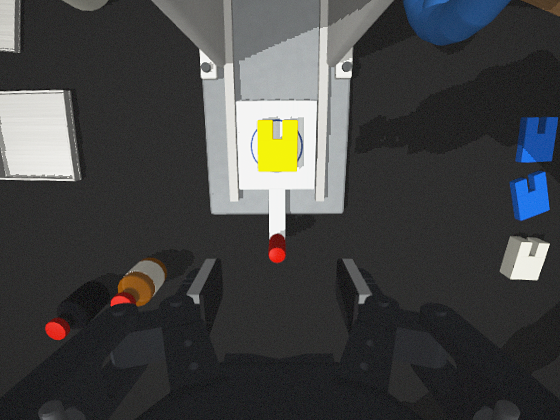

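The yellow packer lies square on the blue circle. Next is the upper blue 12 mm packer.

Emit:
move_arm --targets '[[[0, -1, 0], 0, 0], [[0, -2, 0], 0, 0], [[0, -3, 0], 0.35, 0], [[0, -4, 0], 0.35, 0], [[0.3, -5, 0], 0.35, 0], [[1.0, -6, -0.5], 0.35, 0], [[1.16, -6.62, -1.4], 0.35, 0], [[1.16, -6.62, -2.3], 0.35, 0], [[1.16, -6.62, -3.2], 0.35, 0], [[1.16, -6.62, -4], 0.35, 0], [[1.16, -6.62, -4.5], 0.35, 0], [[1.16, -6.62, -4.62], 0.35, 0], [[1.16, -6.62, -4.62], 0.35, 0], [[1.16, -6.62, -4.62], 0.35, 0], [[1.16, -6.62, -4.62], 0.35, 255], [[1.16, -6.62, -4.62], 0.35, 255], [[1.16, -6.62, -4.62], 0.35, 255], [[1.16, -6.62, -4.62], 0.35, 255], [[1.16, -6.62, -4.62], 0.35, 255], [[1.16, -6.62, -4.62], 0.35, 255]]'

```text
clock: 15.05
position: [0.5522, -0.2573, 0.0057]
tool_rot: [0.0, 1.0, 0.009, 0.001]
ft_force: [-0.3, 0.0, 6.0]
grip_width: 0.501
grip_force: 30.0
```

```bash
python3 - <<'E'
from h import *
c=cap('wrist');o=env.get_obs();print(o['position'],o['grip_width'],o['ft_force'])
for r in rect(c,(100,120,120),(125,255,255),.012): print(r)
E
```

```text
[ 0.55225115 -0.25729762  0.00574236] 0.4989229512106991 [-0.77504393  0.47788999  5.85220488]
([234, 222, 90, 104, 5158], array([ 552.7, -257.1]), array([58.5, 44. ]), 0.9)
([279, 333, 34, 26, 469], array([ 509.4, -266.1]), array([14.6, 18.3]), 17.5)
```

Emit:
move_arm --targets '[[[0, 0, 0.3], 0, 255], [[0, 0, 1.2], 0, 255], [[0, 0.3, 2.1], 0, 255], [[-0.6, 0.9, 2.8], 0, 255], [[-1, 1.7, 3], 0, 255], [[-1, 2.7, 3], -0.35, 255], [[-1, 3.7, 3], -0.35, 255], [[-1, 4.7, 3], -0.35, 255], [[-1, 5.7, 3], -0.35, 255], [[-0.6, 6.3, 3], -0.35, 255], [[-0.03, 6.62, 3], -0.35, 255], [[-0.03, 6.62, 2.6], -0.35, 255], [[-0.03, 6.62, 2.0], -0.35, 255], [[-0.03, 6.62, 1.5], -0.35, 255], [[-0.03, 6.62, 1.2], -0.35, 255], [[-0.03, 6.62, 1.2], -0.35, 255], [[-0.03, 6.62, 1.05], -0.35, 255], [[-0.03, 6.62, 0.97], -0.35, 255], [[-0.03, 6.62, 0.97], -0.35, 255], [[-0.03, 6.62, 0.97], -0.35, 255]]'

```text
clock: 17.1
position: [0.5504, 0.074, 0.0534]
tool_rot: [-0.0, 1.0, -0.016, 0.0]
ft_force: [0.4, 0.3, -0.8]
grip_width: 0.501
grip_force: 30.9
```

Emit:
move_arm --targets '[[[0, 0, 0], 0, 90], [[0, 0, 0], 0, 80], [[0, 0, 0], 0, 80], [[0, 0, 0.3], 0, 80], [[0, 0, 1], 0, 80], [[0, 0, 2], 0, 80], [[-0.4, 0, 3], 0, 80], [[-1.2, 0.2, 4], 0, 80], [[-2, 1, 4], -0.5, 80], [[-2.6, 2, 4], -1, 60], [[-2.8, 2.6, 4], -1, 60], [[-2.8, 2.6, 4], -1, 60], [[-2.8, 2.6, 4], -1, 60], [[-2.8, 2.6, 4], -1, 60], [[-2.8, 2.6, 4], -1, 60]]'

```text
clock: 18.6
position: [0.4109, 0.2022, 0.2525]
tool_rot: [0.0, 0.996, -0.087, -0.0]
ft_force: [0.0, -0.3, 0.1]
grip_width: 0.769
grip_force: 0.0
```

```bash
python3 - <<'E'
from h import *
c=cap('wrist','w5.png');o=env.get_obs();print(o['position'],o['joint_pos'].round(2))
for r in rect(c,(100,120,60),(125,255,255),.058): print(r)
for r in rect(c,(0,150,80),(6,255,255),.089): print(r)
E
```

```text
[0.41084544 0.20217571 0.25250951] [-0.45  0.23 -0.13  2.16  0.04  0.75 -2.35]
([352, 16, 47, 63, 2315], array([548.7,  75.1]), array([45.8, 56.3]), 88.9)
([369, 148, 29, 19, 426], array([438.2,  88.7]), array([29.7, 18.3]), 80.5)
([221, 222, 25, 25, 470], array([383.3, 257.9]), array([26.4, 28.1]), 78.1)
([152, 263, 24, 24, 441], array([348.8, 348. ]), array([26.9, 30.3]), 72.5)
```

View pics/w5.png

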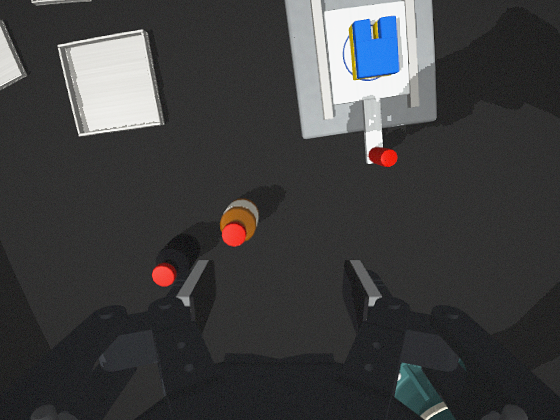

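The two packers are stacked squarely, the amber bottle's cap is at (233,234), and the decoy is well clear. I grasp the bottle.

Emit:
move_arm --targets '[[[-0.55, 1.12, 0], 0, 55], [[-0.55, 1.12, 0], 0, 55], [[-0.55, 1.12, 0], 0, 55], [[-0.55, 1.12, -0.7], 0, 55], [[-0.55, 1.12, -1.5], 0, 55], [[-0.55, 1.12, -2.3], 0, 55], [[-0.55, 1.12, -3.1], 0, 55], [[-0.55, 1.12, -3.8], 0, 55], [[-0.55, 1.12, -4.3], 0, 55], [[-0.55, 1.12, -4.55], 0, 55], [[-0.55, 1.12, -4.55], 0, 55], [[-0.55, 1.12, -4.55], 0, 55], [[-0.55, 1.12, -4.55], 0, 255], [[-0.55, 1.12, -4.55], 0, 255], [[-0.55, 1.12, -4.55], 0, 255], [[-0.55, 1.12, -4.55], 0, 255], [[-0.55, 1.12, -4.55], 0, 255]]'

```text
clock: 20.35
position: [0.3832, 0.2595, 0.0264]
tool_rot: [-0.0, 0.996, -0.086, 0.001]
ft_force: [0.7, -1.7, 7.3]
grip_width: 0.507
grip_force: 30.4
```

```bash
python3 - <<'E'
from h import *
c=cap('wrist','w6.png');o=env.get_obs();print(o['position'],o['grip_width'],o['ft_force'])
for r in rect(c,(0,150,80),(6,255,255),.089): print(r)
E
```

```text
[0.38324863 0.25953185 0.02638327] 0.5068706199286663 [ 1.2964302  -1.60536619  7.28542403]
([241, 311, 77, 48, 2777], array([392. , 258.3]), array([25.2, 18.3]), 80.1)
```

View pics/w6.png

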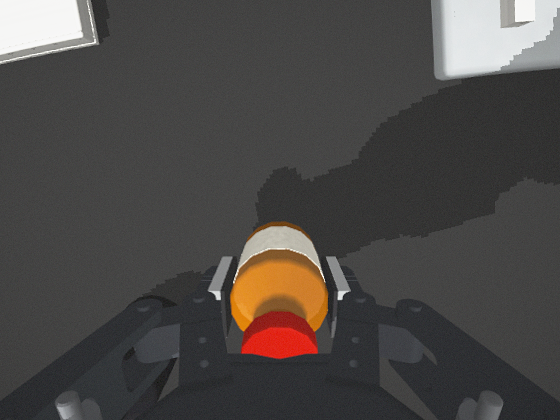

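```bash
python3 - <<'E'
from h import *
c=cap('wrist');o=env.get_obs();a=np.radians(-9.9)
for n,u,v,z in [('capfront',280,311,.089),('capL',242,345,.089),('capR',318,345,.089),('bodyfront',280,222,.0),('shoulder',280,250,.056)]:
    p=at_z(c,u,v,z)-o['position'];print(n,(np.cos(a)*p[0]+np.sin(a)*p[1]).round(4),(-np.sin(a)*p[0]+np.cos(a)*p[1]).round(4))
E
```

```text
capfront 0.018 -0.0
capL 0.0049 0.0124
capR 0.0049 -0.0125
bodyfront 0.0196 -0.0005
shoulder 0.0249 -0.0002
```

Emit:
move_arm --targets '[[[0, 0, 0.3], 0, 255], [[0, 0, 1], 0, 255], [[0, 0, 2], 0, 255], [[0, 0, 3], 0, 255], [[0.5, -0.5, 3.4], 0.2, 255], [[1.1, -1.2, 3.4], 0.5, 255], [[1.7, -1.9, 3.4], 0.8, 255], [[2.3, -2.6, 3.4], 1, 255], [[2.9, -3.3, 3.4], 1, 255], [[3.34, -3.7, 3.4], 1, 255], [[3.34, -3.7, 3.4], 1, 255], [[3.34, -3.7, 3.4], 1, 255], [[3.34, -3.7, 3.4], 1, 255]]'

```text
clock: 21.75
position: [0.5482, 0.0762, 0.1952]
tool_rot: [-0.0, 1.0, -0.015, -0.001]
ft_force: [-0.0, 0.1, -2.3]
grip_width: 0.503
grip_force: 31.3
```

Emit:
move_arm --targets '[[[0.02, -0.03, -0.6], 0, 255], [[0.02, -0.03, -1.2], 0, 255], [[0.02, -0.03, -1.7], 0, 255], [[0.02, -0.03, -2.0], 0, 255], [[0.02, -0.03, -2.1], 0, 255], [[0.02, -0.03, -2.1], 0, 255], [[0.02, -0.03, -2.1], 0, 255]]'

```text
clock: 22.45
position: [0.5509, 0.0743, 0.0911]
tool_rot: [-0.0, 1.0, -0.015, 0.001]
ft_force: [-0.2, -0.2, -1.9]
grip_width: 0.506
grip_force: 31.3
```

Emit:
move_arm --targets '[[[-0.03, 0, -0.06], 0, 255], [[-0.03, 0, -0.1], 0, 255], [[-0.03, 0, -0.12], 0, 255], [[-0.03, 0, -0.12], 0, 255], [[-0.03, 0, -0.12], 0, 255]]'

```text
clock: 22.95
position: [0.5491, 0.0734, 0.0845]
tool_rot: [-0.0, 1.0, -0.016, 0.0]
ft_force: [0.1, 0.3, -1.3]
grip_width: 0.508
grip_force: 31.4
```

Emit:
move_arm --targets '[[[-0.03, 0, 0], 0, 110], [[-0.03, 0, 0], 0, 80], [[-0.03, 0, 0], 0, 80], [[-0.03, 0, 0], 0, 80], [[-0.03, 0, 0.6], 0, 80], [[-0.03, 0, 1.5], 0, 80], [[-0.03, 0, 2.4], 0, 80], [[-0.8, 0, 3], 0, 80], [[-1.6, 0, 3], 0, 80], [[-1.9, 0, 3], 0, 80], [[-1.9, 0, 3], 0, 80], [[-1.9, 0, 3], 0, 80]]'

```text
clock: 24.15
position: [0.455, 0.0736, 0.2344]
tool_rot: [-0.0, 1.0, -0.016, 0.001]
ft_force: [0.3, 0.0, -0.2]
grip_width: 0.686
grip_force: 0.0
```

```bash
python3 - <<'E'
from h import *
c=cap('wrist','w7.png');o=env.get_obs();print(o['position'],o['joint_pos'].round(2))
for r in rect(c,(0,150,80),(6,255,255),.147): print(r)
for r in rect(c,(0,150,80),(6,255,255),.076): print(r)
E
```

```text
[0.45568248 0.07365089 0.23432796] [-0.1   0.26 -0.19  2.18  0.08  0.71 -1.95]
([257, 83, 36, 37, 1046], array([548.5,  73.8]), array([25.7, 25.2]), 88.2)
([266, 204, 19, 26, 380], array([460.5,  76.5]), array([14.6, 21. ]), 88.2)
([35, 290, 26, 23, 434], array([385.9, 290.5]), array([20.9, 27.4]), 33.9)
([257, 83, 36, 37, 1046], array([555. ,  74.5]), array([33.6, 32.9]), 88.2)
([266, 204, 19, 26, 380], array([440.,  78.]), array([19.1, 27.5]), 88.2)
([35, 290, 26, 23, 434], array([342.4, 357.9]), array([27.3, 35.8]), 33.9)
```

View pics/w7.png

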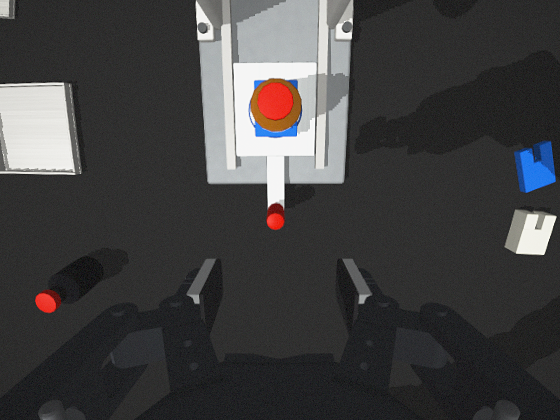

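The bottle stands upright at (275,100), within about 3 mm of centre, and the knob is at (275,218). I turn the tool 90° so the wrist camera clears the crosshead, then grip the knob.

Emit:
move_arm --targets '[[[-0.37, 0.085, 0], 1, 80], [[-0.37, 0.085, 0], 2, 80], [[-0.37, 0.085, 0], 3, 80], [[-0.37, 0.085, 0], 4, 80], [[-0.37, 0.085, 0], 5, 80], [[-0.37, 0.085, 0], 6, 80], [[-0.37, 0.085, 0], 7, 80], [[-0.37, 0.085, 0], 8, 80], [[-0.37, 0.085, 0], 9, 80], [[-0.37, 0.085, 0], 10, 80], [[-0.37, 0.085, 0], 11.25, 80], [[-0.37, 0.085, -0.7], 11.25, 80], [[-0.37, 0.085, -1.5], 11.25, 80], [[-0.37, 0.085, -2.3], 11.25, 80], [[-0.37, 0.085, -3.1], 11.25, 80], [[-0.37, 0.085, -3.6], 11.25, 80], [[-0.37, 0.085, -3.87], 11.25, 80], [[-0.37, 0.085, -3.87], 11.25, 80], [[-0.37, 0.085, -3.87], 11.25, 80]]'

```text
clock: 26.1
position: [0.4367, 0.0781, 0.0402]
tool_rot: [-0.0, 0.718, 0.696, 0.0]
ft_force: [0.1, 0.1, 0.4]
grip_width: 0.688
grip_force: 0.0
```

Emit:
move_arm --targets '[[[0, 0, 0], 0, 255], [[0, 0, 0], 0, 255], [[0, 0, 0], 0, 255], [[0, 0, 0], 0, 255], [[0, 0, 0], 0, 255], [[0, 0, 0], 0, 255]]' --force 40

```text
clock: 26.7
position: [0.4358, 0.0776, 0.0416]
tool_rot: [0.0, 0.718, 0.696, 0.0]
ft_force: [-0.7, -0.2, 6.1]
grip_width: 0.221
grip_force: 39.0
```

Push home slowly (about 5 mm per row, smooth start).

Emit:
move_arm --targets '[[[0.03, -0.001, 0], 0, 255], [[0.09, -0.003, 0], 0, 255], [[0.18, -0.006, 0], 0, 255], [[0.3, -0.01, 0], 0, 255], [[0.42, -0.013, 0], 0, 255], [[0.54, -0.017, 0], 0, 255], [[0.66, -0.02, 0], 0, 255], [[0.8, -0.025, 0], 0, 255], [[0.94, -0.03, 0], 0, 255], [[1.08, -0.034, 0], 0, 255], [[1.22, -0.038, 0], 0, 255], [[1.36, -0.043, 0], 0, 255], [[1.5, -0.047, 0], 0, 255], [[1.64, -0.05, 0], 0, 255], [[1.78, -0.055, 0], 0, 255], [[1.92, -0.06, 0], 0, 255], [[2.04, -0.064, 0], 0, 255], [[2.14, -0.067, 0], 0, 255], [[2.2, -0.07, 0], 0, 255], [[2.24, -0.07, 0], 0, 255]]'

```text
clock: 28.7
position: [0.5476, 0.0746, 0.0417]
tool_rot: [0.0, 0.718, 0.696, 0.0]
ft_force: [-1.3, 0.0, 5.1]
grip_width: 0.224
grip_force: 39.0
```

Emit:
move_arm --targets '[[[0.04, 0, 0], 0, 255], [[0.08, 0, 0], 0, 255], [[0.12, 0, 0], 0, 255], [[0.14, 0, 0], 0, 255], [[0.14, 0, 0], 0, 255], [[0.14, 0, 0], 0, 255]]'

```text
clock: 29.3
position: [0.5482, 0.0745, 0.0416]
tool_rot: [-0.002, 0.717, 0.697, -0.004]
ft_force: [-12.5, 2.0, 15.3]
grip_width: 0.221
grip_force: 41.0
```

Emit:
move_arm --targets '[[[0.04, 0, 0], 0, 255], [[0.08, 0, 0], 0, 255], [[0.08, 0, 0], 0, 255]]'

```text
clock: 29.6
position: [0.5481, 0.0745, 0.0414]
tool_rot: [-0.004, 0.717, 0.697, -0.008]
ft_force: [-18.7, 1.9, 22.1]
grip_width: 0.226
grip_force: 43.2
```

```bash
python3 - <<'E'
from h import *
for cam in ['side','top']:
    c=cap(cam);p=c['pixels']
    u,v=proj(c,[.6,.07,.06])[0].astype(int);print(cam,u,v)
    im=cv2.resize(p[max(0,v-60):v+60,max(0,u-60):u+60],(400,400),interpolation=cv2.INTER_CUBIC)
    if cam=='side': A=im
    else: cv2.imwrite('pics/st.png',cv2.cvtColor(np.hstack([A,im]),cv2.COLOR_RGB2BGR))
print(env.get_obs()['position'],env.get_obs()['ft_force'])
E
```

```text
side 255 227
top 273 196
[0.54811243 0.07450933 0.0413909 ] [-18.09234795   1.99778661  20.60172259]
```

View pics/st.png

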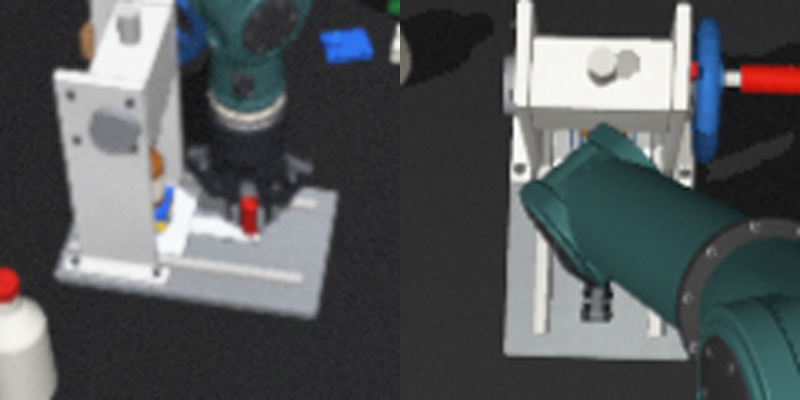

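Hard stop at x = 0.548: the force rises with no further travel. I relax, open, retreat and look.

Emit:
move_arm --targets '[[[-0.12, 0, 0], 0, 255], [[-0.22, 0, 0], 0, 255], [[-0.22, 0, 0], 0, 255], [[-0.22, 0, 0], 0, 255], [[-0.22, 0, 0], 0, 120], [[-0.22, 0, 0], 0, 80], [[-0.22, 0, 0], 0, 80], [[-0.22, 0, 0.7], 0, 80], [[-0.22, 0, 1.4], 0, 80], [[-0.8, 0, 2.2], 0, 80], [[-1.5, 0, 3], 0, 80], [[-2, -0.7, 4], 0, 80], [[-2.2, -1.4, 5], 0, 80], [[-2.2, -1.6, 6], 0, 80], [[-2.2, -1.6, 6], 0, 80], [[-2.2, -1.6, 6], 0, 80], [[-2.2, -1.6, 6], 0, 80]]'

```text
clock: 31.4
position: [0.4485, -0.0062, 0.341]
tool_rot: [0.0, 0.718, 0.696, 0.0]
ft_force: [-0.5, 0.1, -0.5]
grip_width: 0.69
grip_force: 0.0
```

```bash
python3 - <<'E'
from h import *
c=cap('wrist','w8.png');o=env.get_obs();print(o['position'],o['ft_force'],o['clock'])
for r in rect(c,(0,150,80),(6,255,255),.076): print(r)
g=cv2.cvtColor(c['pixels'],cv2.COLOR_RGB2GRAY);print(g.shape)
E
```

```text
[ 0.44789065 -0.00581388  0.33998662] [ 0.28474934 -0.29281617  0.58493179] 31.45
([452, 109, 22, 25, 409], array([699.9,  71.9]), array([31.5, 28.4]), 88.7)
([509, 251, 50, 87, 2520], array([ 865.3, -206.6]), array([164.7,  61.6]), 88.6)
(420, 560)
```

View pics/w8.png

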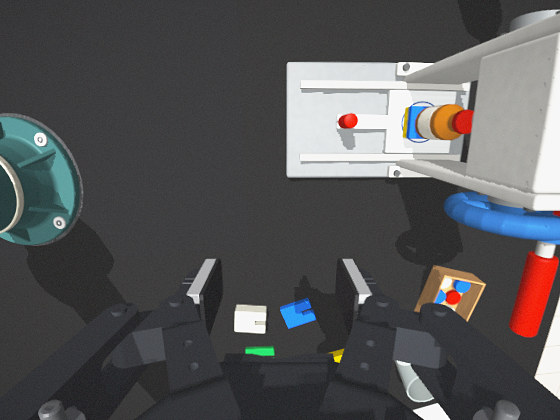

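The bottle stands upright under the crosshead. The shuttle plate's front edge is at u≈387, the base front at u≈288, and the crank handle at (535,290).

```bash
python3 - <<'E'
from h import *
c=cap('wrist')
g=cv2.cvtColor(c['pixels'],cv2.COLOR_RGB2GRAY).astype(int)
for v in (100,145):
    d=np.diff(g[v]);b=275+np.argmax(np.abs(d[275:300]));p=375+np.argmax(np.abs(d[375:398]))
    B=at_z(c,b+.5,v,.016);P=at_z(c,p+.5,v,.03);print(v,b,p,B.round(4),P.round(4),P[0]-B[0])
print('knobtop',at_z(c,351,121,.076).round(4),'cap',at_z(c,463,122,.147).round(4))
h=cv2.cvtColor(c['pixels'],cv2.COLOR_RGB2HSV);m=((h[...,0]<6)&(h[...,1]>150)&(h[...,2]>80))
ys,xs=np.nonzero(m[240:345,500:560]);print(xs.min()+500,xs.max()+500,ys.min()+240,ys.max()+240)
for u,v in [(541,252),(524,334),(554,252),(512,334)]: print(at_z(c,u,v,.277).round(4))
E
```

```text
100 287 390 [0.4654 0.1085 0.016 ] [0.6144 0.1041 0.03  ] 0.14898966252120194
145 287 384 [0.4638 0.043  0.016 ] [0.609 0.04  0.03 ] 0.14522356894897154
knobtop [0.5465 0.0747 0.076 ] cap [0.6561 0.0704 0.147 ]
511 559 253 338
[ 0.6569 -0.0304  0.277 ]
[ 0.661  -0.1086  0.277 ]
[ 0.6688 -0.031   0.277 ]
[ 0.6491 -0.1075  0.277 ]
```

The shuttle is home against its stop. Next the crank: handle middle at about (0.6595, −0.0715, 0.277), gripped 16 mm further out.

Emit:
move_arm --targets '[[[0, -0.5, 0.6], 0, 80], [[0.6, -1.2, 1], 0, 80], [[1.4, -1.63, 1], 0, 80], [[2.2, -1.63, 1], 0, 80], [[3, -1.63, 1], 0, 80], [[3.7, -1.63, 1], 0, 80], [[4.21, -1.63, 1], 0, 80], [[4.21, -1.63, 1], 0, 80], [[4.21, -1.63, 0.3], 0, 80], [[4.21, -1.63, -0.4], 0, 80], [[4.21, -1.63, -0.9], 0, 80], [[4.21, -1.63, -0.9], 0, 80], [[4.21, -1.63, -0.9], 0, 80]]'

```text
clock: 32.8
position: [0.6584, -0.0867, 0.295]
tool_rot: [-0.001, 0.718, 0.696, -0.001]
ft_force: [0.3, 0.5, 1.4]
grip_width: 0.686
grip_force: 0.0
```

```bash
python3 - <<'E'
from h import *
c=cap('wrist','w9.png');o=env.get_obs();print(o['position'],o['joint_pos'].round(2))
for r in rect(c,(0,150,80),(6,255,255),.277): print(r)
E
```

```text
[ 0.65942738 -0.08668418  0.29643824] [ 0.4   0.49 -0.5   1.67  0.27  1.04 -0.21]
([269, 81, 23, 15, 311], array([662.8,   5.6]), array([ 6.7, 11.2]), 88.3)
([260, 166, 41, 129, 4710], array([660.5, -72.8]), array([78. , 22.1]), 88.3)
```

View pics/w9.png

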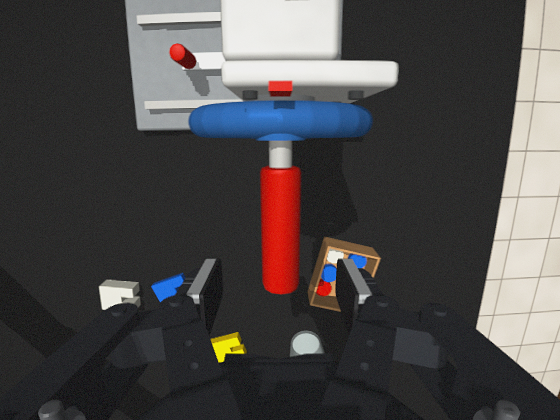

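The handle middle is at (0.6605, −0.0728), straight under the hand. I descend and pinch it.

Emit:
move_arm --targets '[[[0.02, 0, -0.4], 0, 80], [[0.02, 0, -0.76], 0, 80], [[0.02, 0, -0.76], 0, 80], [[0.02, 0, -0.76], 0, 80], [[0.02, 0, -0.76], 0, 255], [[0.02, 0, -0.76], 0, 255], [[0.02, 0, -0.76], 0, 255], [[0.02, 0, -0.76], 0, 255], [[0.02, 0, -0.76], 0, 255], [[0.02, 0, -0.76], 0, 255]]' --force 40

```text
clock: 33.85
position: [0.6598, -0.0872, 0.2589]
tool_rot: [0.0, 0.718, 0.696, -0.0]
ft_force: [-2.9, 0.9, 5.8]
grip_width: 0.244
grip_force: 39.0
```

Emit:
move_arm --targets '[[[0.07, 0, -0.003], 0, 255], [[0.146, -0.004, -0.013], 0, 255], [[0.287, -0.009, -0.051], 0, 255], [[0.42, -0.013, -0.113], 0, 255], [[0.54, -0.017, -0.196], 0, 255], [[0.643, -0.02, -0.3], 0, 255], [[0.727, -0.022, -0.42], 0, 255], [[0.789, -0.024, -0.553], 0, 255], [[0.827, -0.025, -0.694], 0, 255], [[0.84, -0.026, -0.84], 0, 255], [[0.84, -0.026, -0.84], 0, 255], [[0.84, -0.026, -0.84], 0, 255]]'

```text
clock: 35.05
position: [0.7008, -0.0883, 0.2133]
tool_rot: [-0.001, 0.718, 0.696, -0.001]
ft_force: [-2.3, 1.6, -6.2]
grip_width: 0.241
grip_force: 39.3
```

Emit:
move_arm --targets '[[[-0.013, 0.001, -0.146], 0, 255], [[-0.051, 0.002, -0.287], 0, 255], [[-0.113, 0.004, -0.42], 0, 255], [[-0.197, 0.006, -0.54], 0, 255], [[-0.3, 0.009, -0.643], 0, 255], [[-0.42, 0.013, -0.727], 0, 255], [[-0.553, 0.017, -0.789], 0, 255], [[-0.694, 0.022, -0.827], 0, 255], [[-0.84, 0.026, -0.84], 0, 255], [[-0.84, 0.026, -0.84], 0, 255], [[-0.84, 0.026, -0.84], 0, 255]]'

```text
clock: 36.15
position: [0.6652, -0.0873, 0.1755]
tool_rot: [0.004, 0.718, 0.696, 0.004]
ft_force: [5.7, 0.2, -1.9]
grip_width: 0.241
grip_force: 40.3
```

Emit:
move_arm --targets '[[[-0.146, 0.004, 0.013], 0, 255], [[-0.287, 0.009, 0.051], 0, 255], [[-0.42, 0.013, 0.113], 0, 255], [[-0.54, 0.017, 0.197], 0, 255], [[-0.643, 0.02, 0.3], 0, 255], [[-0.727, 0.022, 0.42], 0, 255], [[-0.789, 0.024, 0.553], 0, 255], [[-0.827, 0.025, 0.694], 0, 255], [[-0.84, 0.026, 0.84], 0, 255], [[-0.827, 0.025, 0.986], 0, 255], [[-0.789, 0.024, 1.127], 0, 255], [[-0.727, 0.022, 1.26], 0, 255], [[-0.643, 0.02, 1.38], 0, 255], [[-0.54, 0.017, 1.483], 0, 255], [[-0.42, 0.013, 1.567], 0, 255], [[-0.287, 0.009, 1.629], 0, 255], [[-0.146, 0.004, 1.667], 0, 255], [[-0.05, 0.002, 1.68], 0, 255], [[0, 0, 1.68], 0, 255], [[0, 0, 1.68], 0, 255]]'

```text
clock: 38.15
position: [0.6606, -0.0872, 0.259]
tool_rot: [0.0, 0.718, 0.696, 0.0]
ft_force: [-3.9, 1.9, 1.4]
grip_width: 0.243
grip_force: 41.4
```

```bash
python3 - <<'E'
from h import *
c=cap('wrist','w10.png');o=env.get_obs();print(o['position'],o['ft_force'],o['grip_width'])
for r in rect(c,(0,150,80),(6,255,255),.277): print(r)
E
```

```text
[ 0.66060799 -0.08723343  0.25899742] [-4.13603965 -0.01259649  1.83431542] 0.23900160129619685
([153, 34, 23, 28, 338], array([621.6,  17.8]), array([ 7. , 11.1]), 54.3)
([256, 61, 33, 24, 667], array([661.9,   6.3]), array([ 8.4, 12.5]), 88.1)
([253, 174, 51, 160, 7163], array([661.7, -73.2]), array([79.6, 22. ]), 88.5)
```

One full revolution is done and the handle reads within about 1 mm of the top. I release and regrip the shuttle knob.

Emit:
move_arm --targets '[[[0, 0, 0], 0, 120], [[0, 0, 0], 0, 80], [[0, 0, 0], 0, 80], [[0, 0, 0.5], 0, 80], [[0, 0, 1.3], 0, 80], [[-0.2, 0, 2], 0, 80], [[-1, 0.2, 2], 0, 80], [[-2, 0.6, 2], 0, 80], [[-3, 1.4, 2], 0, 80], [[-3.2, 2.2, 2], 0, 80], [[-3.2, 3, 2], 0, 80], [[-3.2, 3.23, 2], 0, 80], [[-3.2, 3.23, 2], 0, 80], [[-3.2, 3.23, 2], 0, 80]]'

```text
clock: 39.6
position: [0.5008, 0.0729, 0.3578]
tool_rot: [0.001, 0.718, 0.696, -0.0]
ft_force: [-0.2, -0.6, 0.2]
grip_width: 0.694
grip_force: 0.0
```

```bash
python3 - <<'E'
from h import *
c=cap('wrist','w11.png');o=env.get_obs();print(o['position'],o['ft_force'],o['grip_width'])
for r in rect(c,(0,150,80),(6,255,255),.076): print(r)
for r in rect(c,(0,150,80),(6,255,255),.14): print(r)
E
```

```text
[0.50080502 0.0721813  0.35759602] [-0.35810911  0.19860712  0.12131199] 0.6879406005077653
```

View pics/w11.png

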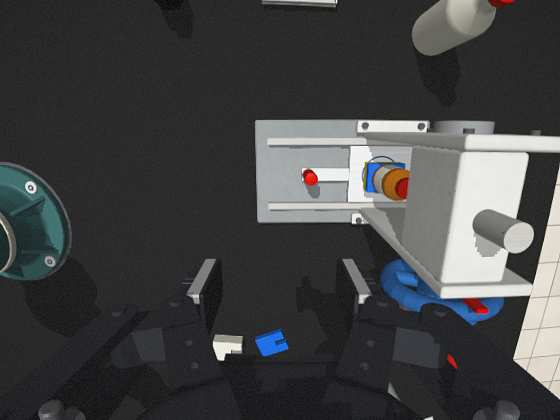

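The knob is at (310,177) and the bottle is still upright with its cap down. I grip the knob and draw it out.

Emit:
move_arm --targets '[[[0.95, 0.04, -0.8], 0, 80], [[0.95, 0.04, -1.6], 0, 80], [[0.95, 0.04, -2.4], 0, 80], [[0.95, 0.04, -3.2], 0, 80], [[0.95, 0.04, -4], 0, 80], [[0.95, 0.04, -4.8], 0, 80], [[0.95, 0.04, -5.6], 0, 80], [[0.95, 0.04, -6.1], 0, 80], [[0.95, 0.04, -6.33], 0, 80], [[0.95, 0.04, -6.33], 0, 80], [[0.95, 0.04, -6.33], 0, 80], [[0.95, 0.04, -6.33], 0, 255], [[0.95, 0.04, -6.33], 0, 255], [[0.95, 0.04, -6.33], 0, 255], [[0.95, 0.04, -6.33], 0, 255], [[0.95, 0.04, -6.33], 0, 255]]'

```text
clock: 41.25
position: [0.5482, 0.0762, 0.0425]
tool_rot: [0.001, 0.718, 0.696, 0.001]
ft_force: [-0.8, -0.3, 7.8]
grip_width: 0.219
grip_force: 39.0
```

Emit:
move_arm --targets '[[[-0.03, 0.001, 0], 0, 255], [[-0.09, 0.003, 0], 0, 255], [[-0.18, 0.006, 0], 0, 255], [[-0.3, 0.01, 0], 0, 255], [[-0.42, 0.013, 0], 0, 255], [[-0.54, 0.017, 0], 0, 255], [[-0.66, 0.02, 0], 0, 255], [[-0.8, 0.025, 0], 0, 255], [[-0.94, 0.03, 0], 0, 255], [[-1.08, 0.034, 0], 0, 255], [[-1.22, 0.038, 0], 0, 255], [[-1.36, 0.043, 0], 0, 255], [[-1.5, 0.047, 0], 0, 255], [[-1.64, 0.05, 0], 0, 255], [[-1.78, 0.055, 0], 0, 255], [[-1.92, 0.06, 0], 0, 255], [[-2.04, 0.064, 0], 0, 255], [[-2.14, 0.067, 0], 0, 255], [[-2.22, 0.07, 0], 0, 255], [[-2.28, 0.07, 0], 0, 255]]'

```text
clock: 43.25
position: [0.4351, 0.0793, 0.0424]
tool_rot: [0.001, 0.718, 0.696, 0.001]
ft_force: [2.1, -1.7, 11.0]
grip_width: 0.222
grip_force: 39.6
```

Emit:
move_arm --targets '[[[-0.04, 0, 0], 0, 255], [[-0.08, 0, 0], 0, 255], [[-0.12, 0, 0], 0, 255], [[-0.16, 0, 0], 0, 255], [[-0.16, 0, 0], 0, 255]]'

```text
clock: 43.75
position: [0.4334, 0.0794, 0.0425]
tool_rot: [0.003, 0.719, 0.695, 0.005]
ft_force: [12.8, -4.8, 1.3]
grip_width: 0.221
grip_force: 39.7
```

Emit:
move_arm --targets '[[[0.06, 0, 0], 0, 255], [[0.12, 0, 0], 0, 255], [[0.12, 0, 0], 0, 255], [[0.12, 0, 0], 0, 120], [[0.12, 0, 0], 0, 80], [[0.12, 0, 0], 0, 80], [[0.12, 0, 0.8], 0, 80], [[0.12, 0, 1.6], 0, 80], [[0.12, 0, 2.4], -1, 80], [[0.2, 0, 3.2], -2, 80], [[0.3, 0, 4], -3, 80], [[0.4, 0, 4], -4, 80], [[0.5, 0, 4], -5, 80], [[0.5, 0, 4], -6, 80], [[0.5, 0, 4], -7, 80], [[0.5, 0, 4], -8, 80], [[0.5, 0, 4], -9, 80], [[0.5, 0, 4], -10, 80], [[0.5, 0, 4], -11.25, 60], [[0.5, 0, 4], -11.25, 60]]'

```text
clock: 45.75
position: [0.4498, 0.0798, 0.2408]
tool_rot: [0.0, 1.0, -0.016, -0.001]
ft_force: [-0.4, 0.5, 0.4]
grip_width: 0.762
grip_force: 0.0
```

Emit:
move_arm --targets '[[[0, 0, 0], 0, 60], [[0, 0, 0], 0, 60]]'

```text
clock: 45.95
position: [0.4503, 0.0798, 0.2411]
tool_rot: [0.0, 1.0, -0.014, -0.0]
ft_force: [-0.6, -0.2, -0.3]
grip_width: 0.766
grip_force: 0.0
```

```bash
python3 - <<'E'
from h import *
c=cap('wrist','w12.png');o=env.get_obs();print(o['position'],o['ft_force'],o['tool_rot'])
for r in rect(c,(0,150,80),(6,255,255),.14): print(r)
for r in rect(c,(0,150,80),(6,255,255),.076): print(r)
for cam in ['wrist','top','side']:
    if cam!='wrist': c=cap(cam)
    for r in env.silhouettes('tray',cam)[:4]:
        cn=max(cv2.findContours(r['pixels'].astype(np.uint8),0,2)[0],key=cv2.contourArea)
        b=cv2.minAreaRect((np.array([at_z(c,*p[0],.014)[:2] for p in cn])*1000).astype(np.float32));print(cam,round(r['conf'],2),r['rect'],np.round(b[0]),np.round(b[1]),round(b[2]))
E
```

```text
[0.45034423 0.07975489 0.24115227] [ 0.25267429 -0.68369951  0.54018049] [ 8.52189686e-06  9.99893706e-01 -1.45783617e-02 -2.17478231e-04]
([267, 78, 34, 36, 953], array([548.6,  73.2]), array([25.6, 25.7]), 88.4)
([272, 198, 18, 26, 356], array([456.7,  78.1]), array([14.5, 22. ]), 88.9)
([42, 282, 26, 24, 434], array([379.7, 299.7]), array([21.7, 28.2]), 34.3)
([267, 78, 34, 36, 953], array([555.4,  72. ]), array([32.3, 32.4]), 88.4)
([272, 198, 18, 26, 356], array([439.5,  78.2]), array([18.4, 27.8]), 88.9)
([42, 282, 26, 24, 434], array([342.3, 357.8]), array([27.4, 35.6]), 34.3)
wrist 0.92 [0.4, 79.5, 85.1, 91.2] [544. 377.] [119. 110.] 87
wrist 0.56 [0.3, 0.0, 20.5, 13.5] [681. 388.] [30. 16.] 82
top 0.97 [153.4, 198.7, 37.3, 39.3] [543. 379.] [113. 111.] 86
top 0.82 [112.9, 173.9, 23.2, 29.3] [641. 536.] [84. 78.] 3
top 0.71 [149.5, 148.0, 24.6, 27.0] [716. 412.] [73. 69.] 79
top 0.38 [255.1, 198.3, 32.2, 16.7] [580.  75.] [47. 92.] 0
side 0.96 [182.3, 305.7, 33.4, 25.1] [717. 419.] [75. 76.] 79
side 0.82 [198.8, 347.5, 29.0, 30.0] [640. 545.] [73. 75.] 9
side 0.81 [237.8, 295.3, 41.2, 36.3] [543. 383.] [119. 107.] 88
```

View pics/w12.png

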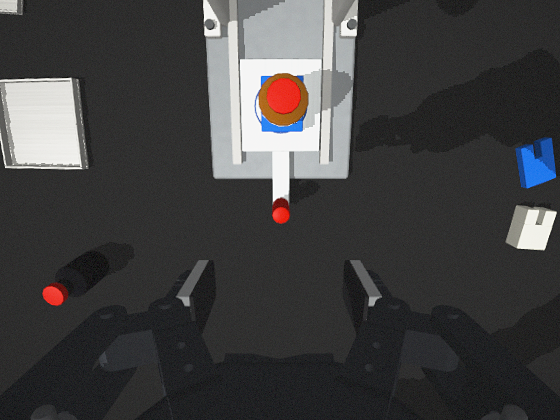

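The shuttle is out, the bottle is capped with its cap at (284,96), and the large tray has shifted to about (0.544, 0.378). I pick up the bottle.

Emit:
move_arm --targets '[[[0.6, -0.04, 0], 0, 60], [[1.3, -0.1, 0], 0, 60], [[1.97, -0.13, 0], 0, 60], [[1.97, -0.13, 0], 0, 60], [[1.97, -0.13, 0], 0, 60], [[1.97, -0.13, -0.7], 0, 60], [[1.97, -0.13, -1.4], 0, 60], [[1.97, -0.13, -2.1], 0, 60], [[1.97, -0.13, -2.7], 0, 60], [[1.97, -0.13, -3], 0, 60], [[1.97, -0.13, -3.11], 0, 60], [[1.97, -0.13, -3.11], 0, 60], [[1.97, -0.13, -3.11], 0, 60], [[1.97, -0.13, -3.11], 0, 255], [[1.97, -0.13, -3.11], 0, 255], [[1.97, -0.13, -3.11], 0, 255], [[1.97, -0.13, -3.11], 0, 255], [[1.97, -0.13, -3.11], 0, 255]]' --force 30

```text
clock: 48.05
position: [0.5498, 0.0734, 0.0871]
tool_rot: [-0.0, 1.0, -0.016, 0.001]
ft_force: [-1.3, -0.9, 6.4]
grip_width: 0.506
grip_force: 30.0
```

Emit:
move_arm --targets '[[[0, 0, 0.1], 0, 255], [[0, 0, 0.5], 0, 255], [[0, 0, 1.2], 0, 255], [[0, 0, 2], 0, 255], [[0, 0, 2.5], 0, 255], [[0, 0.6, 2.5], 0, 255], [[-0.05, 1.4, 2.5], 0, 255], [[-0.1, 2.2, 2.5], 0, 255], [[-0.1, 3, 2.5], 0, 255], [[-0.1, 3.8, 2.5], 0, 255], [[-0.1, 4.6, 2.5], 0, 255], [[-0.1, 5.3, 2.5], 0, 255], [[-0.1, 5.8, 2.5], 0, 255], [[-0.1, 6.09, 2.5], 0, 255], [[-0.1, 6.09, 2.5], 0, 255], [[-0.1, 6.09, 2.5], 0, 255], [[-0.1, 6.09, 2.5], 0, 255], [[-0.1, 6.09, 2.5], 0, 255]]'

```text
clock: 49.85
position: [0.5447, 0.3753, 0.2107]
tool_rot: [0.001, 1.0, -0.017, 0.0]
ft_force: [0.3, -0.8, -1.1]
grip_width: 0.503
grip_force: 31.0
```

```bash
python3 - <<'E'
from h import *
c=cap('wrist','w13.png');o=env.get_obs();print(o['position'],o['grip_width'],o['ft_force'])
for r in env.silhouettes('tray','wrist')[:3]:
    cn=max(cv2.findContours(r['pixels'].astype(np.uint8),0,2)[0],key=cv2.contourArea)
    b=cv2.minAreaRect((np.array([at_z(c,*p[0],.014)[:2] for p in cn])*1000).astype(np.float32));print(round(r['conf'],2),r['rect'],np.round(b[0]),np.round(b[1]),round(b[2]))
E
```

```text
[0.54462827 0.37579874 0.21084304] 0.5043072990336519 [ 0.09926521  0.99769657 -1.93942705]
0.88 [199.0, 0.0, 76.6, 74.2] [717. 414.] [73. 74.] 79
0.82 [87.9, 75.0, 82.4, 81.2] [643. 536.] [74. 77.] 9
0.78 [222.7, 145.3, 102.2, 94.7] [544. 382.] [112. 111.] 87
```

View pics/w13.png

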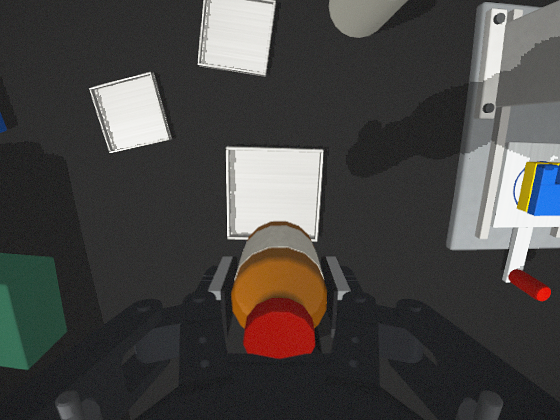

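The large tray is under the bottle at about (0.544, 0.381). I lower with a small y correction.

Emit:
move_arm --targets '[[[0, 0.1, -0.7], 0, 255], [[0, 0.1, -1.4], 0, 255], [[0, 0.1, -2.1], 0, 255], [[0, 0.1, -2.8], 0, 255], [[0, 0.1, -3.2], 0, 255], [[0, 0.1, -3.4], 0, 255], [[0, 0.1, -3.48], 0, 255], [[0, 0.1, -3.48], 0, 255], [[0, 0.1, -3.48], 0, 255]]'

```text
clock: 50.85
position: [0.545, 0.3834, 0.0382]
tool_rot: [-0.001, 1.0, -0.016, 0.001]
ft_force: [0.2, 0.7, -1.9]
grip_width: 0.503
grip_force: 31.0
```

Emit:
move_arm --targets '[[[0, 0, -0.06], 0, 255], [[0, 0, -0.1], 0, 255], [[0, 0, -0.12], 0, 255], [[0, 0, -0.13], 0, 255], [[0, 0, -0.13], 0, 255], [[0, 0, -0.13], 0, 255]]'

```text
clock: 51.45
position: [0.5445, 0.383, 0.0322]
tool_rot: [-0.0, 1.0, -0.016, 0.001]
ft_force: [-2.1, -1.3, 8.4]
grip_width: 0.503
grip_force: 31.9
```

Contact is made. I release, rise and retreat.

Emit:
move_arm --targets '[[[0, 0, 0.04], 0, 120], [[0, 0, 0.04], 0, 80], [[0, 0, 0.04], 0, 70], [[0, 0, 0.04], 0, 70], [[0, 0, 0.6], 0, 70], [[0, 0, 1.3], 0, 70], [[0, 0, 2.2], 0, 70], [[0, 0, 3.2], 0, 70], [[-0.6, -0.6, 4.2], 0, 70], [[-1.4, -1.4, 5], 0, 70], [[-2, -2, 5.4], 0, 70], [[-2, -2.4, 5.4], 0, 70], [[-2, -2.4, 5.4], 0, 70], [[-2, -2.4, 5.4], 0, 70], [[-2, -2.4, 5.4], 0, 70]]'

```text
clock: 52.95
position: [0.4444, 0.2635, 0.3001]
tool_rot: [-0.0, 1.0, -0.015, -0.0]
ft_force: [0.0, -0.4, -0.1]
grip_width: 0.728
grip_force: 0.0
```

```bash
python3 - <<'E'
from h import *
c=cap('wrist');o=env.get_obs();print(o['position'],o['clock'])
for r in rect(c,(0,150,80),(6,255,255),.085): print(r)
w=c['pixels'];s=cap('side')
for q in ['beaker','wash_bottle','cap_box','pull','crank_grip']:
    for r in env.landmark_of(q,'side')[:1]: print(q,r['conf'],np.round(r['position']))
A=cv2.resize(w,(480,360));B=cv2.resize(s['pixels'][130:390,150:350],(277,360),interpolation=cv2.INTER_CUBIC)
cv2.imwrite('pics/f.png',cv2.cvtColor(np.hstack([A,B]),cv2.COLOR_RGB2BGR))
E
```

```text
[0.44440308 0.26374592 0.29980284] 53.0
([162, 100, 24, 23, 428], array([543.2, 381.9]), array([26.9, 24.4]), 87.4)
([403, 181, 28, 21, 362], array([440.3,  92.2]), array([38.2, 18.8]), 67.7)
beaker 0.8 [161. 248.]
wash_bottle 0.96 [283. 201.]
cap_box 0.38 [181. 232.]
pull 0.88 [232. 300.]
crank_grip 0.55 [152. 242.]
```

View pics/f.png

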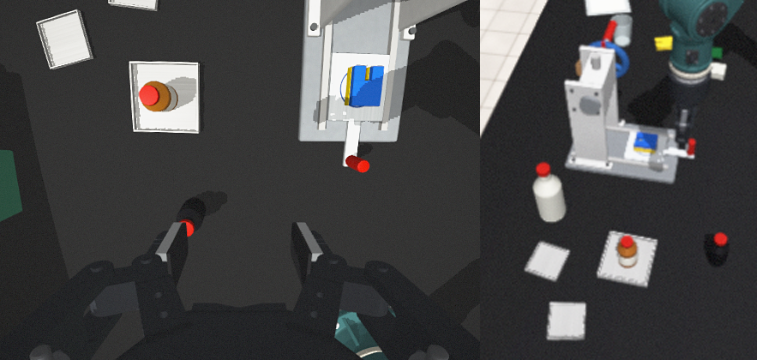

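The capped bottle stands upright in the middle of the large tray, the shuttle is out, the handle is at the top, and the bystanders haven't moved.

```bash
python3 -c "
from station import env
print(env.close_job())"
```

```text
the job is handed in; nothing more can be done
None
```

The tall amber bottle was capped on a 28 mm stack (16 + 12 mm packers, 28.5 mm gap) with one turn of the crank. It now stands upright in the large tray, with the shuttle fully out, the handle at the top and the bystanders not moved. I judged the cap's final depth only from the stack height and the pictures, and the job is handed in.

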